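Close up the tiffin tin in its slanted cradle

TASK

Close up the open steel tin in the slanted cradle: put the lid that fits it squarely on its mouth, let go of it, and only then swing the carrying handle up over the lid, firmly, until it snaps home against its stop. Leave the other lid, the small pot, the tumbler and the bowl where they are.

Things in the scene. Friction and masses are not known exactly. Their poses are not given: they have to be found in the camera images.
- cradle: Dark wooden cradle screwed to the table, base board 150 x 130 x 12 mm. Origin on the table under the middle of the tin's bottom; x points away from the mouth's lean, y along the handle's pivot, z up. It stands at various places and yaws.
- tin: Round open steel tin fixed in the cradle, outer diameter 100, inner diameter 89, height 95 mm. Origin at the centre of its underside, 50 mm above the table; its z axis runs out through the mouth and leans 25 degrees from vertical towards the cradle's -x (roughly towards the robot); its x axis points to the rear and up, its y axis is parallel to the handle's pivot.
- tin_mouth (a point): Centre of the tin's mouth, level with its rim (tin frame: x 0, y 0, z 95 mm). Axes as the tin's.
- handle_hinge (a point): Middle of the handle's pivot line, inside the tin (tin frame: x 0, y 0, z 45 mm). Axes as the tin's; the handle turns about y.
- handle_bar (a point): Middle of the handle's wooden grip bar: round, 13 mm diameter, 90 mm long along the tin's y, 130 mm from the pivot. Two steel side arms, 8 mm thick, run to the pivot 60 mm either side of the tin's middle. x of this frame points from the pivot to the bar.
- handle (a joint): Angle of the carrying handle (rad): 0 = folded to the rear, along the tin's +x; 1.571 = stop, standing straight over the mouth along the tin's +z. The pivot is stiff, the handle stays where it is left. Sprung balls resist from about 1.13 rad to a hump at 1.39 rad (about 6 N more at the bar); past the hump it snaps to the stop by itself and stays there.
- lid_large: Loose round steel lid, 100 g, for the tin: plug below, diameter 84, 8 mm deep; flange above it, diameter 97, 3 mm thick; black cylindrical knob on top, diameter 20, 26 mm tall, from 11 to 37 mm above the origin. Origin at the centre of the plug's underside, z up through the knob. Lies on the table, knob up.
- lid_large_flange (a point): Centre of the underside of the large lid's flange, 8 mm above its origin; it meets the tin's mouth point when the lid is on. Axes as the lid's.
- lid_small: Loose lid of the same make but flange diameter 72, plug diameter 60 mm, 60 g: belongs to the small pot, must stay where it is. Origin and axes as the large lid's.
- pot: Small open steel pot, diameter 72, height 55 mm, origin at the centre of its underside. Bystander.
- tumbler: Glass tumbler, diameter 72, height 85 mm, origin at the centre of its underside. Bystander.
- bowl: Blue ceramic bowl, diameter 110, height 50 mm, origin at the centre of its underside. Bystander.
Things that resemble listed ones, but are neither listed nor needed, are in the scene too. What is shaped like the lid_large but turquoise is not meant.

How it is judged:
By the outcome, as a careful person would: the job done as asked, in the order asked, and still so for the second after the job is handed in, with the robot touching nothing.
It also fails if it takes over 69 s, if anything falls off the work surface, if the arm or the gripper's body presses on something with over 40 N, if the wrist force passes 120 N, or if a joint passes its speed limit or range.

ROBOT

A 7-joint arm with a two-finger parallel gripper is mounted at the origin on the work surface. World frame = base frame: x ahead of the robot, y to its left, z up, the work surface at z = 0. Lengths are in mm, angles in rad, forces in N, time in s.
With the tool pointing down it reaches from about 350 to 900 mm from the base axis. Payload 19.9 kg.
Tool frame: the origin (TCP) lies midway between the tips of the shut fingers; the grasp point (between the pads) lies 19 mm behind it; z points along the fingers, y is the line along which they close (so a half turn about z gives the same grasp; the last joint's range is limited). The gripper opens to 94 mm and grips with 3 to 60 N. Pads are 16 mm wide; open, the fingers measure 119 mm over their backs; the gripper's body (75 mm by 177 mm) begins 78 mm behind the grasp point.
Start: joints at [-1.355, 0.417, -0.01, 1.614, 0.005, 1.111, -0.053], TCP at [159.337, 604.326, 205.425] pointing down, gripper open.
Joint ranges: [-2.81, 2.81], [-0.39, 2.02], [-1.27, 1.25], [0.06, 2.57], [-1.19, 4.33], [0.19, 2], [-2.82, 2.82]. Speed limits (rad/s): [1.89, 1.89, 2.39, 2.39, 3.01, 3.01, 3.01].

INTERFACE

Orientations are given as a rotation vector (axis times angle).
In Python, from station import bot gives the robot as it stands. The module is installed in compiled form; this text tells all that it offers.
- The arm moves only by the shell command python3 -m jog 'ROWS' [FORCE]. ROWS is JSON, a list of rows, each an object of numbers: "x", "y", "z": the shift along the tool's x, y, z in m; "ax", "ay", "az": the turn, a rotation vector about the tool's x, y, z in rad; "gripper": the opening, from -1 (shut) to 1 (fully open). A call has 1 to 20 rows; each row is the pose to reach, as a shift and turn from the pose commanded when the call began, along the tool's axes at that moment; what a row does not reach only later rows make up. A row lasts 1/8 s, in which the tool goes at most 62.5 mm and 10.7 degrees, less where a joint would pass 70% of its speed; a pose out of reach is approached as far as the arm can. A call with a gripper value outside its range is refused whole. The fingers move at their own pace and stop on an object; FORCE is the grip in N (left out, the last holds). Time passes only in rows, so rows that repeat a pose let the fingers close. It gives the time, the measured TCP pose, the force, the opening and the grip force at its end, in the units of the state.
- bot.observe(): the state, without advancing time (a new reading comes with each control period).
- bot.get_image(name): name is "scene" or "side" or "wrist"; returns (picture, depth): 420x560x3 uint8, blue, green, red; 420x560 float32, mm along the optical axis (not along the pixel's ray), 0 where there is no reading.
- bot.get_calibration(name): a dict with "fx", "fy", "cx", "cy" (pixels), "k1" (the pictures are not rectified: a ray, as slopes to the right and down, at radius r is drawn at 1 + k1 r^2 times it, then the intrinsics apply), "world_from_camera" (4x4, takes a point from camera to world coordinates). Camera axes: x right, y up, looking along -z (the intrinsics and any distortion apply to the point x, -y, -z); pixel columns grow to the right and rows downward; lengths in mm; the calibration is good to about 2 mm. A picture is of the moment at which its call begins: read the wrist's pose just before it. get_calibration takes no time and is no camera call; for the wrist camera it gives the pose at the moment of the call.
- bot.close_job(): hands the job in; it is judged then, once.
The state is a dict: "time": time; "q": joint angles; "joint_vel": joint speeds; "joint_efforts": joint torques, N m; "tool_pos": TCP position; "orientation": TCP orientation; "ft_force": force on the tool from outside, world axes, zero at the start; "torque": the same for the moment, N m; "width": opening from 0.0 (shut) to 1.0 (fully open); "gripper_force": force on a finger pad.
Only numpy, scipy, OpenCV 4.12 (cv2) and the standard library are available. Lean on these libraries where they do the work, as an engineer would, in place of code of your own. Each camera call takes 0.05 s, during which the arm holds its last target. There are 200 camera calls.

## Working session

There is one attempt and no reset: what is moved stays moved. The work goes in short steps, Python scripts to look and compute and a shell command to move; the robot and the scene stay as the last step left them, time stands still between calls to the robot, and variables do not carry over. Pictures are saved under pics/ and viewed, at most 10 in all, crops included, and the job is handed in when it is done.

```bash
mkdir -p pics; python3 - <<'E'
from station import bot
import cv2,numpy as np
np.set_printoptions(precision=3,suppress=True)
print(bot.observe())
for n in("scene","side"):
    im,d=bot.get_image(n);cv2.imwrite(f"pics/{n}0.png",im);np.save(f"pics/{n}0.npy",d)
    print(n,bot.get_calibration(n),(d>0).mean())
E
```

```text
{'time': 0.0, 'q': array([-1.354,  0.418, -0.01 ,  1.614,  0.005,  1.111, -0.053]), 'joint_vel': array([-0.001,  0.001,  0.003,  0.   ,  0.001,  0.002, -0.001]), 'joint_efforts': array([ -0.   , -85.124,   0.639, -42.599,  -0.049,   0.019,   0.   ]), 'tool_pos': array([159.254, 603.984, 204.827]), 'orientation': array([-0.404, -3.115,  0.002]), 'ft_force': array([-0.12 , -0.186, -0.234]), 'torque': array([ 0.002,  0.023, -0.073]), 'gripper_force': 0.0, 'width': 1.0015624465216908}
scene {'fx': 413.85501134367394, 'fy': 413.85501134367394, 'cx': 276.87370310029297, 'cy': 212.90309669410146, 'k1': -0.021838859841188142, 'world_from_camera': array([[   0.811,   -0.456,    0.366,  953.25 ],
       [   0.585,    0.645,   -0.492, -466.561],
       [  -0.012,    0.613,    0.79 ,  898.174],
       [   0.   ,    0.   ,    0.   ,    1.   ]])} 0.9958418367346938
side {'fx': 415.9360972738378, 'fy': 415.9360972738378, 'cx': 283.0330379388066, 'cy': 208.61662298475176, 'k1': -0.1219669387865652, 'world_from_camera': array([[   0.99 ,    0.081,   -0.12 ,  478.011],
       [  -0.144,    0.52 ,   -0.842, -715.76 ],
       [  -0.006,    0.851,    0.526,  601.84 ],
       [   0.   ,    0.   ,    0.   ,    1.   ]])} 0.9960884353741497
```

View pics/scene0.png

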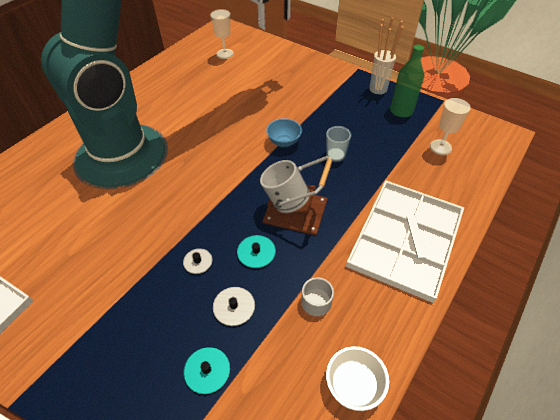

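View pics/side0.png

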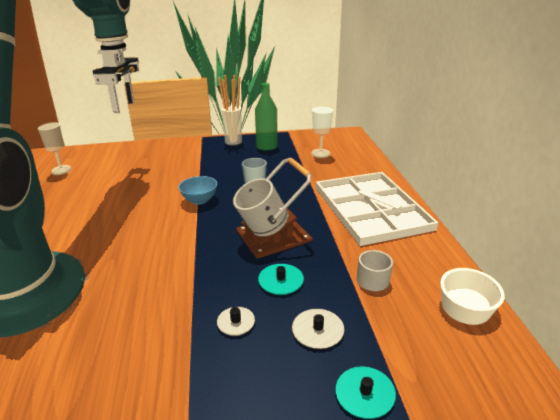

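Large white lid: scene (234,306), side (318,328). It could be confused with the small white lid (197,261), turquoise lids (256,251) and (207,371), or the white bowl (357,378). The tin is at (285,187), with its orange bar folded to the rear at (326,172). I choose (234,306), the larger white lid with a black knob. I'll measure it next and check it in a crop.

```bash
cat > h.py <<'E'
from station import bot
import cv2,numpy as np
np.set_printoptions(precision=3,suppress=True)
def rays(n,px,c=None):
    c=c or bot.get_calibration(n)
    K=np.array([[c["fx"],0,c["cx"]],[0,c["fy"],c["cy"]],[0,0,1.]])
    u=cv2.undistortPoints(np.float64(px).reshape(-1,1,2),K,np.array([c["k1"],0,0,0.]))[:,0]
    M=c["world_from_camera"]
    return M[:3,3],np.c_[u[:,0],-u[:,1],-np.ones(len(u))]@M[:3,:3].T
def plane(n,px,z,c=None):
    o,r=rays(n,px,c); return o+r*((z-o[2])/r[:,2])[:,None]
def cloud(n,d,c=None):
    v,u=np.mgrid[:420,:560]; o,r=rays(n,np.c_[u.ravel(),v.ravel()],c)
    return (o+r*d.reshape(-1,1)).reshape(420,560,3)
def circ(p):
    A=np.c_[2*p,np.ones(len(p))]; s=np.linalg.lstsq(A,(p**2).sum(1),rcond=None)[0]
    return s[:2],np.sqrt(s[2]+s[:2]@s[:2])
E
cat > m1.py <<'E'
from h import *
for n,seeds in(("scene",[(234,306),(197,261)]),("side",[(318,328),(236,322)])):
    im=cv2.imread(f"pics/{n}0.png");d=np.load(f"pics/{n}0.npy");P=cloud(n,d)
    hsv=cv2.cvtColor(im,cv2.COLOR_BGR2HSV)
    m=((hsv[...,2]>120)&(hsv[...,1]<70)).astype(np.uint8)
    k,lab,st,ce=cv2.connectedComponentsWithStats(m)
    for s in seeds:
        i=[j for j in range(1,k) if st[j,4]>150 and np.hypot(*(ce[j]-s))<12]
        for j in i:
            cn=max(cv2.findContours((lab==j).astype(np.uint8),0,1)[0],key=len)[:,0]
            cn=cv2.convexHull(cn.astype(np.float32))[:,0]
            q=plane(n,cn,11)[:,:2]
            e=cv2.fitEllipse(q.astype(np.float32)); print(n,s,"circle",circ(q),"ellipse",e,"depth z",np.median(P[lab==j][:,2]))
    # orange bar near tin
    x0,y0=(285,187) if n=="scene" else (262,207)
    b=((hsv[...,0]>8)&(hsv[...,0]<25)&(hsv[...,1]>120)&(P[...,2]>80)&(np.hypot(P[...,0]-P[y0,x0,0],P[...,1]-P[y0,x0,1])<250))
    q=P[b];print(n,"tin seed",P[y0,x0],"bar n",len(q),q.mean(0)); w=np.linalg.svd(q-q.mean(0),full_matrices=False);t=(q-q.mean(0))@w[2][0];print(w[2][0],np.ptp(t),w[2][0]*(t.max()+t.min())/2+q.mean(0))
a=cv2.imread("pics/scene0.png")
cv2.imwrite("pics/crop1.png",np.hstack([cv2.resize(a[130:250,230:350],(400,400),interpolation=2),cv2.resize(a[240:350,170:280],(400,400),interpolation=2)]))
E
python3 m1.py
```

```text
scene (234, 306) circle (array([ 618.427, -191.752]), np.float64(48.502267018741385)) ellipse ((618.432373046875, -191.74957275390625), (96.72796630859375, 97.253173828125), 95.87811279296875) depth z 11.18563578208898
scene (197, 261) circle (array([ 467.397, -150.618]), np.float64(36.15142615221782)) ellipse ((467.397216796875, -150.64308166503906), (71.71031188964844, 72.80783081054688), 69.93992614746094) depth z 11.116378840124526
scene tin seed [569.188  85.057 135.892] bar n 135 [641.347 147.8   180.232]
[ 0.32  -0.948  0.008] 90.38946888058342 [640.766 149.523 180.219]
side (318, 328) circle (array([ 615.745, -194.909]), np.float64(48.64263824309069)) ellipse ((615.7431640625, -194.88302612304688), (97.03716278076172, 97.51773071289062), 161.0179901123047) depth z 9.710447653977326
side (236, 322) circle (array([ 465.076, -154.106]), np.float64(36.06170527589707)) ellipse ((465.0772705078125, -154.1055908203125), (71.86560821533203, 72.44599914550781), 167.6441192626953) depth z 9.462513085963224
side tin seed [542.099  63.333 123.979] bar n 132 [637.197 144.889 176.401]
[ 0.314 -0.949 -0.02 ] 114.35518794403531 [639.046 139.299 176.281]
```

View pics/crop1.png

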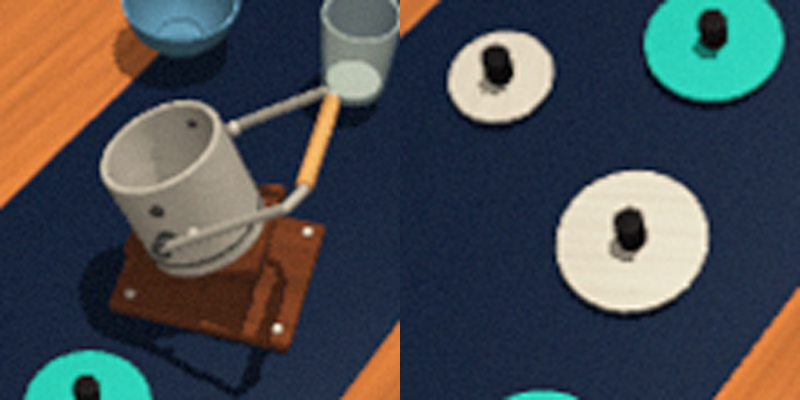

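The crop confirms the choice: the white 97 mm lid with the black knob, next to the smaller white one. The tin is open and its handle is folded to the rear. Next I measure the rim.

```bash
cat > m2.py <<'E'
from h import *
from scipy.spatial.transform import Rotation as Ro
yaw=np.arctan2(.32,.948); x=np.array([np.cos(yaw),np.sin(yaw),0]); y=np.array([-x[1],x[0],0]);z=np.array([0,0,1.])
s,c=np.sin(np.radians(25)),np.cos(np.radians(25))
tz=-s*x+c*z; tx=c*x+s*z; B=np.array([tx,y,tz])
g=np.array([526,108,136.])
for n in("scene","side"):
    d=np.load(f"pics/{n}0.npy");P=cloud(n,d)
    q=(P.reshape(-1,3)-g)@B.T
    k=(np.hypot(q[:,0],q[:,1])<75)&(abs(q[:,2])<25); q=q[k]
    h=np.histogram(q[:,2],np.arange(-25,26,2));print(n,h[0])
    top=np.percentile(q[:,2],98)
    for _ in range(2):
        r=q[(q[:,2]>top-2.5)&(q[:,2]<top+3)]; cc,R=circ(r[:,:2])
        top=np.median(r[:,2])+.0
    A=np.c_[r[:,:2],np.ones(len(r))];f=np.linalg.lstsq(A,r[:,2],rcond=None)[0]
    print(len(r),"centre",cc,"R(47 expected)",R,"top",top,"tilt err",f[:2],"world",g+B.T@np.r_[cc,top])
o=bot.observe();R=Ro.from_rotvec(o["orientation"]).as_matrix();print(R)
w=bot.get_calibration("wrist");print(R.T@(w["world_from_camera"][:3,3]-o["tool_pos"]),R.T@w["world_from_camera"][:3,:3],w["fx"])
E
python3 m2.py
```

```text
scene [54 29 54 48 43 46 44 54 48 47 57 66 97 31  1  0  0  0  0  0  0  0  0  0
  0]
181 centre [1.7   2.445] R(47 expected) 46.977380402202435 top -0.36818719254849935 tilt err [-0.     0.003] world [526.826 110.859 136.385]
side [ 47  52  53  64  59  62  63  41  64  53  85 139  38   0   0   0   0   0
   0   0   0   0   0   0   0]
237 centre [-0.297  0.87 ] R(47 expected) 47.162083524813134 top -2.027537360076611 tilt err [-0.002 -0.002] world [526.279 109.012 134.037]
[[-0.967  0.255 -0.   ]
 [ 0.255  0.967 -0.001]
 [-0.    -0.001 -1.   ]]
[  80.575    0.105 -178.916] [[ 0.    0.96  0.28]
 [ 1.   -0.    0.  ]
 [ 0.    0.28 -0.96]] 310.20987312868203
```

```bash
cat > go.py <<'E'
# python3 go.py x y z tiltdeg : shift/turn (tool axes) to a pose with tool y in the tin's xz plane
import sys
from h import *
from scipy.spatial.transform import Rotation as Ro
def axes(yaw=18.66):
    a=np.radians(yaw);x=np.array([np.cos(a),np.sin(a),0]);y=np.array([-x[1],x[0],0]);return x,y,np.array([0,0,1.])
if __name__=="__main__":
    t=np.array(sys.argv[1:4],float);k=np.radians(float(sys.argv[4]));x,y,z=axes()
    tz=-np.sin(k)*x+np.cos(k)*z; ty=np.cos(k)*x+np.sin(k)*z
    G=np.c_[y,ty,-tz]; G[:,0]=np.cross(G[:,1],G[:,2])
    o=bot.observe();R=Ro.from_rotvec(o["orientation"]).as_matrix()
    print("now",o["tool_pos"],"t",o["time"],"shift m",R.T@(t-o["tool_pos"])/1000,"turn",Ro.from_matrix(R.T@G).as_rotvec(),"tool axes",R.round(2).tolist())
E
python3 go.py 617 -193 160 0
```

```text
now [159.276 604.029 204.881] t 0.1 shift m [-0.646 -0.654  0.046] turn [-0.001  0.001  0.987] tool axes [[-0.97, 0.25, -0.0], [0.25, 0.97, -0.0], [-0.0, -0.0, -1.0]]
```

```bash
python3 -m jog '[{"z":-0.06,"gripper":0},{"z":-0.12},{"x":-0.646,"y":-0.654,"z":-0.1,"az":0.987},{"x":-0.646,"y":-0.654,"z":-0.1,"az":0.987},{"x":-0.646,"y":-0.654,"z":-0.1,"az":0.987},{"x":-0.646,"y":-0.654,"z":-0.1,"az":0.987},{"x":-0.646,"y":-0.654,"z":-0.1,"az":0.987},{"x":-0.646,"y":-0.654,"z":-0.1,"az":0.987},{"x":-0.646,"y":-0.654,"z":-0.1,"az":0.987},{"x":-0.646,"y":-0.654,"z":-0.1,"az":0.987},{"x":-0.646,"y":-0.654,"z":-0.1,"az":0.987},{"x":-0.646,"y":-0.654,"z":-0.1,"az":0.987},{"x":-0.646,"y":-0.654,"z":-0.1,"az":0.987},{"x":-0.646,"y":-0.654,"z":-0.1,"az":0.987},{"x":-0.646,"y":-0.654,"z":-0.1,"az":0.987},{"x":-0.646,"y":-0.654,"z":-0.1,"az":0.987},{"x":-0.646,"y":-0.654,"z":-0.1,"az":0.987},{"x":-0.646,"y":-0.654,"z":-0.1,"az":0.987},{"x":-0.646,"y":-0.654,"z":0.04,"az":0.987},{"x":-0.646,"y":-0.654,"z":0.04,"az":0.987}]'
python3 go.py 617 -193 160 0
```

```text
now [159.276 604.029 204.881] t 0.1 shift m [-0.646 -0.654  0.046] turn [-0.001  0.001  0.987] tool axes [[-0.97, 0.25, -0.0], [0.25, 0.97, -0.0], [-0.0, -0.0, -1.0]]invalid input at $[0]: expected keys x, y, z, ax, ay, az, gripper
```

```bash
python3 -m jog '[{"x":0,"y":0,"z":-0.06,"ax":0,"ay":0,"az":0,"gripper":0},{"x":0,"y":0,"z":-0.12,"ax":0,"ay":0,"az":0,"gripper":0},{"x":-0.646,"y":-0.654,"z":-0.1,"ax":0,"ay":0,"az":0.987,"gripper":0},{"x":-0.646,"y":-0.654,"z":-0.1,"ax":0,"ay":0,"az":0.987,"gripper":0},{"x":-0.646,"y":-0.654,"z":-0.1,"ax":0,"ay":0,"az":0.987,"gripper":0},{"x":-0.646,"y":-0.654,"z":-0.1,"ax":0,"ay":0,"az":0.987,"gripper":0},{"x":-0.646,"y":-0.654,"z":-0.1,"ax":0,"ay":0,"az":0.987,"gripper":0},{"x":-0.646,"y":-0.654,"z":-0.1,"ax":0,"ay":0,"az":0.987,"gripper":0},{"x":-0.646,"y":-0.654,"z":-0.1,"ax":0,"ay":0,"az":0.987,"gripper":0},{"x":-0.646,"y":-0.654,"z":-0.1,"ax":0,"ay":0,"az":0.987,"gripper":0},{"x":-0.646,"y":-0.654,"z":-0.1,"ax":0,"ay":0,"az":0.987,"gripper":0},{"x":-0.646,"y":-0.654,"z":-0.1,"ax":0,"ay":0,"az":0.987,"gripper":0},{"x":-0.646,"y":-0.654,"z":-0.1,"ax":0,"ay":0,"az":0.987,"gripper":0},{"x":-0.646,"y":-0.654,"z":-0.1,"ax":0,"ay":0,"az":0.987,"gripper":0},{"x":-0.646,"y":-0.654,"z":-0.1,"ax":0,"ay":0,"az":0.987,"gripper":0},{"x":-0.646,"y":-0.654,"z":-0.1,"ax":0,"ay":0,"az":0.987,"gripper":0},{"x":-0.646,"y":-0.654,"z":-0.1,"ax":0,"ay":0,"az":0.987,"gripper":0},{"x":-0.646,"y":-0.654,"z":-0.1,"ax":0,"ay":0,"az":0.987,"gripper":0},{"x":-0.646,"y":-0.654,"z":0.04,"ax":0,"ay":0,"az":0.987,"gripper":0},{"x":-0.646,"y":-0.654,"z":0.04,"ax":0,"ay":0,"az":0.987,"gripper":0}]'
python3 go.py 617 -193 160 0
```

```text
time: 2.6
tool_pos: [617.3, -191.6, 179.2]
orientation: [1.83, 2.553, 0.001]
ft_force: [1.8, -0.2, -0.4]
width: 0.5
gripper_force: 0.0
now [ 617.269 -191.634  179.212] t 2.6 shift m [-0.001 -0.001  0.019] turn [0.001 0.    0.001] tool axes [[-0.32, 0.95, 0.0], [0.95, 0.32, 0.0], [-0.0, 0.0, -1.0]]
```

```bash
python3 -m jog '[{"x":0,"y":0,"z":0,"ax":0,"ay":0,"az":0,"gripper":0}]'; cat > m3.py <<'E'
from h import *
c=bot.get_calibration("wrist");im,d=bot.get_image("wrist");cv2.imwrite("pics/w1.png",im)
P=cloud("wrist",d,c);hsv=cv2.cvtColor(im,cv2.COLOR_BGR2HSV)
m=(hsv[...,2]>110)&(hsv[...,1]<80)&(abs(P[...,2]-11)<6)&(np.hypot(P[...,0]-617,P[...,1]+193)<62)
cn=max(cv2.findContours(m.astype(np.uint8),0,1)[0],key=len);cn=cv2.convexHull(cn.astype(np.float32))[:,0]
q=plane("wrist",cn,11,c)[:,:2];print("flange",circ(q),cv2.fitEllipse(q.astype(np.float32)),"z",np.median(P[m][:,2]),"px",cn.mean(0))
k=(hsv[...,2]<80)&(P[...,2]>33)&(P[...,2]<42)&(np.hypot(P[...,0]-617,P[...,1]+193)<30)
print("knob top",k.sum(),P[k].mean(0) if k.any() else "")
E
python3 m3.py
```

```text
time: 2.72
tool_pos: [615.2, -190.9, 177.3]
orientation: [-1.827, -2.548, 0.004]
ft_force: [0.2, -0.4, 0.8]
width: 0.505
gripper_force: 0.0
flange (array([ 617.419, -191.81 ]), np.float64(48.01602205163673)) ((617.419921875, -191.80772399902344), (95.99169158935547, 96.07755279541016), 17.551149368286133) z 10.594391782579237 px [288.417 191.306]
knob top 42 [ 618.32  -191.66    36.016]
```

View pics/w1.png

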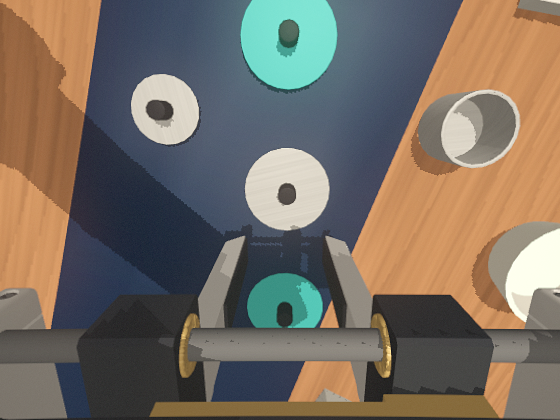

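The wrist picture shows the large white lid at (288,190) with its knob at (287,193), centred between the fingers. All views agree to within about 2 mm, so I descend.

```bash
python3 go.py 617.4 -192.3 14 0
```

```text
now [ 616.784 -191.973  180.675] t 2.775 shift m [-0.001  0.001  0.167] turn [-0.002 -0.001  0.001] tool axes [[-0.32, 0.95, -0.0], [0.95, 0.32, 0.0], [0.0, -0.0, -1.0]]
```

```bash
python3 -m jog '[{"x":0,"y":0.001,"z":0.06,"ax":0,"ay":0,"az":0,"gripper":0},{"x":0,"y":0.001,"z":0.12,"ax":0,"ay":0,"az":0,"gripper":0},{"x":0,"y":0.001,"z":0.15,"ax":0,"ay":0,"az":0,"gripper":0},{"x":0,"y":0.001,"z":0.16,"ax":0,"ay":0,"az":0,"gripper":0},{"x":0,"y":0.001,"z":0.166,"ax":0,"ay":0,"az":0,"gripper":0},{"x":0,"y":0.001,"z":0.166,"ax":0,"ay":0,"az":0,"gripper":0},{"x":0,"y":0.001,"z":0.166,"ax":0,"ay":0,"az":0,"gripper":0}]' 30
```

```text
time: 3.65
tool_pos: [618.9, -192.6, 15.8]
orientation: [1.83, 2.551, 0.001]
ft_force: [0.2, 0.3, -0.7]
width: 0.5
gripper_force: 0.0
```

```bash
python3 -m jog '[{"x":0,"y":0,"z":0,"ax":0,"ay":0,"az":0,"gripper":-1},{"x":0,"y":0,"z":0,"ax":0,"ay":0,"az":0,"gripper":-1},{"x":0,"y":0,"z":0,"ax":0,"ay":0,"az":0,"gripper":-1},{"x":0,"y":0,"z":0,"ax":0,"ay":0,"az":0,"gripper":-1},{"x":0,"y":0,"z":0,"ax":0,"ay":0,"az":0,"gripper":-1}]' 30
```

```text
time: 4.28
tool_pos: [618.2, -192.5, 14.6]
orientation: [1.832, 2.552, -0.0]
ft_force: [-0.8, 0.6, 3.5]
width: 0.202
gripper_force: 30.0
```

```bash
python3 go.py 572 -25 240 0
```

```text
now [ 618.217 -192.498   14.569] t 4.275 shift m [ 0.173  0.01  -0.225] turn [0. 0. 0.] tool axes [[-0.32, 0.95, 0.0], [0.95, 0.32, -0.0], [-0.0, 0.0, -1.0]]
```

```bash
python3 -m jog '[{"x":0,"y":0,"z":-0.02,"ax":0,"ay":0,"az":0,"gripper":-1},{"x":0,"y":0,"z":-0.06,"ax":0,"ay":0,"az":0,"gripper":-1},{"x":0,"y":0,"z":-0.12,"ax":0,"ay":0,"az":0,"gripper":-1},{"x":0.03,"y":0,"z":-0.17,"ax":0,"ay":0,"az":0,"gripper":-1},{"x":0.07,"y":0.01,"z":-0.21,"ax":0,"ay":0,"az":0,"gripper":-1},{"x":0.12,"y":0.01,"z":-0.225,"ax":0,"ay":0,"az":0,"gripper":-1},{"x":0.16,"y":0.01,"z":-0.225,"ax":0,"ay":0,"az":0,"gripper":-1},{"x":0.173,"y":0.01,"z":-0.225,"ax":0,"ay":0,"az":0,"gripper":-1},{"x":0.173,"y":0.01,"z":-0.225,"ax":0,"ay":0,"az":0,"gripper":-1},{"x":0.173,"y":0.01,"z":-0.225,"ax":0,"ay":0,"az":0,"gripper":-1},{"x":0.173,"y":0.01,"z":-0.225,"ax":0,"ay":0,"az":0,"gripper":-1}]'
cat > m4.py <<'E'
from h import *
from go import axes
from scipy.spatial.transform import Rotation as Ro
c=bot.get_calibration("wrist");o=bot.observe();im,d=bot.get_image("wrist");cv2.imwrite("pics/w2.png",im);np.save("pics/w2.npy",d)
P=cloud("wrist",d,c);x,y,z=axes();s,k=np.sin(np.radians(25)),np.cos(np.radians(25))
B=np.array([k*x+s*z,y,-s*x+k*z]);g=np.array([526.5,110,135.2])
q=(P.reshape(-1,3)-g)@B.T;q=q[(np.hypot(q[:,0],q[:,1])<60)&(abs(q[:,2])<10)]
top=np.percentile(q[:,2],95)
for _ in range(3):
    r=q[abs(q[:,2]-top)<2.5];r=r[np.hypot(*r[:,:2].T)>40];cc,R=circ(r[:,:2]);top=np.median(r[:,2])
print(len(r),"mouth",cc,R,top,"world",g+B.T@np.r_[cc,top])
# lid in hand, in the tool frame via camera mount (TCP from the calibration's own pose)
Rt=Ro.from_rotvec(o["orientation"]).as_matrix();M=c["world_from_camera"]
Rc=np.array([[0,.96,.28],[1,0,0],[0,.28,-.96]]);Rt=M[:3,:3]@Rc.T;tcp=M[:3,3]-Rt@[80.575,.105,-178.916]
T=(P-tcp)@Rt;hsv=cv2.cvtColor(im,cv2.COLOR_BGR2HSV)
m=(np.hypot(T[...,0],T[...,1])<60)&(abs(T[...,2]-4)<5)&(T[...,0]>-15)&(d>0)
cn=max(cv2.findContours(m.astype(np.uint8),0,1)[0],key=len)[:,0]
uv=T[cn[:,1],cn[:,0]][:,:2];e=np.hypot(*uv.T);uv=uv[(e>43)&(e<54)];print("tcp",tcp,o["tool_pos"],"lid in tool",len(uv),circ(uv),"z",np.median(T[m][:,2]))
zz=T[m];A=np.c_[zz[:,:2],np.ones(len(zz))];print("plane",np.linalg.lstsq(A,zz[:,2],rcond=None)[0])
E
python3 m4.py
```

```text
time: 5.65
tool_pos: [572.4, -26.7, 239.5]
orientation: [1.834, 2.551, -0.001]
ft_force: [-0.2, 0.9, -1.2]
width: 0.206
gripper_force: 30.0
1652 mouth [1.226 0.573] 46.86955828992949 0.08193372611461697 world [527.336 110.887 135.792]
tcp [573.102 -25.841 239.498] [572.395 -26.72  239.477] lid in tool 272 (array([ 0.868, -0.176]), np.float64(47.295045257144096)) z 3.95090628534671
plane [ 0.002 -0.     3.894]
```

View pics/w2.png

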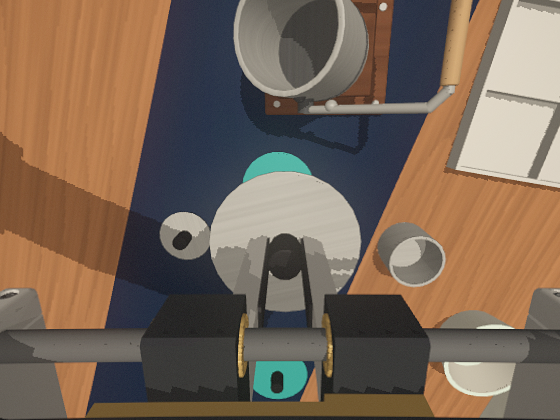

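The wrist picture shows the large lid held level at (285,240) and the tin's mouth at (298,45). The mouth reading agrees with the other views. Next I move to the tilted pose before the mouth.

```bash
python3 go.py 500.7 100.8 196.7 25
```

```text
now [572.365 -26.489 239.421] t 5.7 shift m [ 0.144 -0.027  0.043] turn [-0.437  0.001 -0.001] tool axes [[-0.32, 0.95, -0.0], [0.95, 0.32, -0.0], [-0.0, -0.0, -1.0]]
```

```bash
python3 -m jog '[{"x":0.03,"y":-0.01,"z":-0.02,"ax":-0.1,"ay":0,"az":0,"gripper":-1},{"x":0.08,"y":-0.02,"z":-0.02,"ax":-0.25,"ay":0,"az":0,"gripper":-1},{"x":0.12,"y":-0.027,"z":0,"ax":-0.4,"ay":0,"az":0,"gripper":-1},{"x":0.144,"y":-0.027,"z":0.02,"ax":-0.436,"ay":0,"az":0,"gripper":-1},{"x":0.144,"y":-0.027,"z":0.043,"ax":-0.436,"ay":0,"az":0,"gripper":-1},{"x":0.144,"y":-0.027,"z":0.043,"ax":-0.436,"ay":0,"az":0,"gripper":-1},{"x":0.144,"y":-0.027,"z":0.043,"ax":-0.436,"ay":0,"az":0,"gripper":-1},{"x":0.144,"y":-0.027,"z":0.043,"ax":-0.436,"ay":0,"az":0,"gripper":-1}]'
cat > m5.py <<'E'
from h import *
from go import axes
from scipy.spatial.transform import Rotation as Ro
ps=[];rs=[];ws=[]
for i in range(10):
    o=bot.observe();ps.append(o["tool_pos"]);rs.append(o["orientation"]);ws.append(bot.get_calibration("wrist")["world_from_camera"]); im,d=bot.get_image("wrist")
p=np.mean(ps,0);R=Ro.from_rotvec(rs).mean().as_matrix();print("std",np.std(ps,0),"p",p)
x,y,z=axes();s,k=np.sin(np.radians(25)),np.cos(np.radians(25));B=np.array([k*x+s*z,y,-s*x+k*z])
M=np.array([527.2,110.7,136.]);print("tool z vs tin",B@R)
print("TCP in mouth frame",B@(p-M))
W=np.mean(ws,0);Rt=W[:3,:3]@np.array([[0,.96,.28],[1,0,0],[0,.28,-.96]]).T;print("TCP via camera",B@(W[:3,3]-Rt@[80.575,.105,-178.916]-M))
print("lid centre in mouth frame",B@(p+R@[.87,-.18,6.95]-M),"F",o["ft_force"],o["time"])
im2,_=bot.get_image("side");cv2.imwrite("pics/side2.png",im2)
cv2.imwrite("pics/side2c.png",cv2.resize(im2[100:300,180:360],(540,600),interpolation=2))
E
python3 m5.py
```

```text
time: 6.7
tool_pos: [501.2, 102.2, 197.3]
orientation: [1.658, 2.309, 0.513]
ft_force: [0.3, 0.4, -0.4]
width: 0.204
gripper_force: 30.0
std [0.21  0.084 0.263] p [500.817 102.334 196.827]
tool z vs tin [[-0.  1.  0.]
 [ 1.  0.  0.]
 [ 0.  0. -1.]]
TCP in mouth frame [ 0.626  0.515 66.823]
TCP via camera [ 1.32   1.129 66.362]
lid centre in mouth frame [ 0.447  1.385 59.873] F [ 0.136 -0.096  0.473] 7.15
```

View pics/side2c.png

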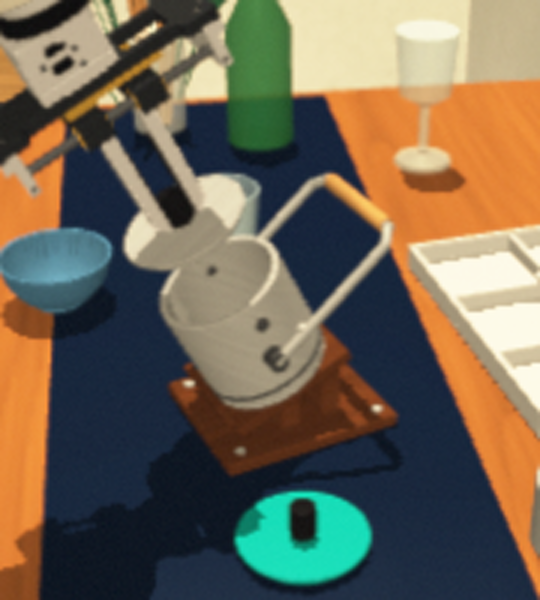

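The crop shows the lid (190,225) held parallel above the mouth (225,275). I measure the lid-to-mouth offset within the same camera, so the calibration errors cancel.

```bash
cat > m6.py <<'E'
from h import *
from go import axes
import sys
H=float(sys.argv[1]); x,y,z=axes();s,k=np.sin(np.radians(25)),np.cos(np.radians(25));B=np.array([k*x+s*z,y,-s*x+k*z])
for n,M in(("scene",[526.826,110.859,136.385]),("side",[526.279,109.012,134.037])):
    im,d=bot.get_image(n);P=cloud(n,d);q=(P-np.array(M))@B.T
    m=(np.hypot(q[...,0],q[...,1])<58)&(abs(q[...,2]-H)<3.5)&(d>0)
    cn=max(cv2.findContours(m.astype(np.uint8),0,1)[0],key=len)
    cn=cv2.convexHull(cn.astype(np.float32))[:,0]
    o,r=rays(n,cn);h=np.median(q[m][:,2]);tz=B[2]
    w=o+r*((h-(o-np.array(M))@tz)/(r@tz))[:,None];e=((w-np.array(M))@B.T)[:,:2]
    f=cv2.fitEllipse(e.astype(np.float32));c0,R=circ(e)
    qq=q[m];A=np.c_[qq[:,:2],np.ones(len(qq))];print(n,"lid rel mouth",c0,R,f,"top z",h,"slopes",np.linalg.lstsq(A,qq[:,2],rcond=None)[0])
print(bot.observe()["ft_force"])
E
python3 m6.py 63
```

```text
scene lid rel mouth [ 2.043 -0.147] 48.837203501983595 ((1.8814232349395752, 0.0025148391723632812), (96.31242370605469, 99.08332061767578), 38.14105224609375) top z 62.722350623720395 slopes [ 0.     0.003 62.73 ]
side lid rel mouth [ 1.25  -0.523] 48.75726140231799 ((1.3795135021209717, -0.35198116302490234), (96.3665542602539, 98.94099426269531), 0.44397416710853577) top z 63.00441449265459 slopes [-0.001  0.006 63.035]
[ 0.897 -0.936 -1.246]
```

```bash
python3 -m jog '[{"x":0,"y":-0.0012,"z":0.02,"ax":0,"ay":0,"az":0,"gripper":-1},{"x":0,"y":-0.0012,"z":0.04,"ax":0,"ay":0,"az":0,"gripper":-1},{"x":0,"y":-0.0012,"z":0.048,"ax":0,"ay":0,"az":0,"gripper":-1},{"x":0,"y":-0.0012,"z":0.051,"ax":0,"ay":0,"az":0,"gripper":-1},{"x":0,"y":-0.0012,"z":0.054,"ax":0,"ay":0,"az":0,"gripper":-1},{"x":0,"y":-0.0012,"z":0.056,"ax":0,"ay":0,"az":0,"gripper":-1},{"x":0,"y":-0.0012,"z":0.056,"ax":0,"ay":0,"az":0,"gripper":-1}]'
```

```text
time: 8.22
tool_pos: [522.0, 109.7, 145.3]
orientation: [1.657, 2.31, 0.512]
ft_force: [0.3, -0.7, -1.8]
width: 0.206
gripper_force: 30.0
```

```bash
python3 -m jog '[{"x":0,"y":0,"z":0.002,"ax":0,"ay":0,"az":0,"gripper":-1},{"x":0,"y":0,"z":0.003,"ax":0,"ay":0,"az":0,"gripper":-1},{"x":0,"y":0,"z":0.0035,"ax":0,"ay":0,"az":0,"gripper":-1},{"x":0,"y":0,"z":0.004,"ax":0,"ay":0,"az":0,"gripper":-1},{"x":0,"y":0,"z":0.004,"ax":0,"ay":0,"az":0,"gripper":-1}]'; python3 m6.py 3
```

```text
time: 8.85
tool_pos: [523.4, 110.1, 142.1]
orientation: [1.658, 2.31, 0.513]
ft_force: [-19.2, -6.0, 26.6]
width: 0.208
gripper_force: 30.0
scene lid rel mouth [ 1.792 -2.04 ] 49.9930483563918 ((1.6710548400878906, -1.645833969116211), (97.8708267211914, 102.91986846923828), 35.23540496826172) top z 3.371958047085493 slopes [-0.009  0.008  3.399]
side lid rel mouth [-0.301 -2.825] 49.92474994883641 ((-0.14930176734924316, -2.4017553329467773), (97.47673797607422, 103.0045394897461), 174.8348846435547) top z 3.4772956134150705 slopes [0.    0.012 3.466]
[-19.11   -4.952  27.155]
```

Seated: the flange top is 3.4 mm above the rim and the contact force runs along the axis. I ease off and release.

```bash
python3 -m jog '[{"x":0,"y":0,"z":-0.0008,"ax":0,"ay":0,"az":0,"gripper":-1},{"x":0,"y":0,"z":-0.0008,"ax":0,"ay":0,"az":0,"gripper":0},{"x":0,"y":0,"z":-0.0008,"ax":0,"ay":0,"az":0,"gripper":0},{"x":0,"y":0,"z":-0.0008,"ax":0,"ay":0,"az":0,"gripper":0},{"x":0,"y":0,"z":-0.02,"ax":0,"ay":0,"az":0,"gripper":0},{"x":0,"y":0,"z":-0.06,"ax":0,"ay":0,"az":0,"gripper":0},{"x":0,"y":0,"z":-0.11,"ax":0,"ay":0,"az":0,"gripper":0},{"x":0,"y":0,"z":-0.12,"ax":0,"ay":0,"az":0,"gripper":0}]'
cat > m7.py <<'E'
from h import *
from go import axes
x,y,z=axes();s,k=np.sin(np.radians(25)),np.cos(np.radians(25));B=np.array([k*x+s*z,y,-s*x+k*z])
M=np.array([527,110.5,136.]);pv=M-50*B[2]
for n in("scene","side"):
    im,d=bot.get_image(n);P=cloud(n,d);hsv=cv2.cvtColor(im,cv2.COLOR_BGR2HSV)
    q=(P-pv)@B.T
    b=(hsv[...,0]>8)&(hsv[...,0]<25)&(hsv[...,1]>120)&(P[...,2]>80)&(np.hypot(q[...,0],q[...,2])<150)&(abs(q[...,1])<55)
    o,_=rays(n,[[0,0]]);c=P[b].mean(0);v=c-o;v/=np.linalg.norm(v);c=c+v*5.2  # surface to centre
    t=B@(c-pv);print(n,b.sum(),"bar centre",c,"in hinge frame",t,"r",np.hypot(t[0],t[2]),"angle",np.arctan2(t[2],t[0]),"yspan",q[b][:,1].min(),q[b][:,1].max())
    cv2.imwrite(f"pics/{n}3.png",im)
    a=im[100:300,180:360] if n=="side" else im[110:260,210:370]
    cv2.imwrite(f"pics/{n}3c.png",cv2.resize(a,(390,430),interpolation=2))
cv2.imwrite("pics/c3.png",np.hstack([cv2.imread("pics/scene3c.png"),cv2.imread("pics/side3c.png")]))
E
python3 m7.py; python3 m6.py 3
```

```text
time: 9.95
tool_pos: [475.8, 94.2, 253.2]
orientation: [1.656, 2.308, 0.519]
ft_force: [0.5, 0.4, -1.4]
width: 0.503
gripper_force: 0.0
scene 136 bar centre [639.719 151.033 176.501] in hinge frame [125.659   2.338  36.093] r 130.73928820530517 angle 0.27969928504800046 yspan -44.26908184729455 44.23221155319141
side 128 bar centre [637.749 150.842 174.314] in hinge frame [122.987   2.787  34.925] r 127.84968944827564 angle 0.276686334451622 yspan -44.80084393370648 50.015631526314195
scene lid rel mouth [ 2.017 -1.762] 50.42382461994966 ((2.012030839920044, -1.9006280899047852), (97.67367553710938, 104.38719177246094), 38.27954864501953) top z 3.4438350883273396 slopes [-0.001  0.007  3.362]
side lid rel mouth [-0.887 -2.015] 50.17550957847438 ((-0.5942637920379639, -2.0478649139404297), (97.56021118164062, 102.88370513916016), 163.01931762695312) top z 3.460249217936005 slopes [-0.001  0.006  3.394]
[ 0.677 -0.273  0.121]
```

View pics/c3.png

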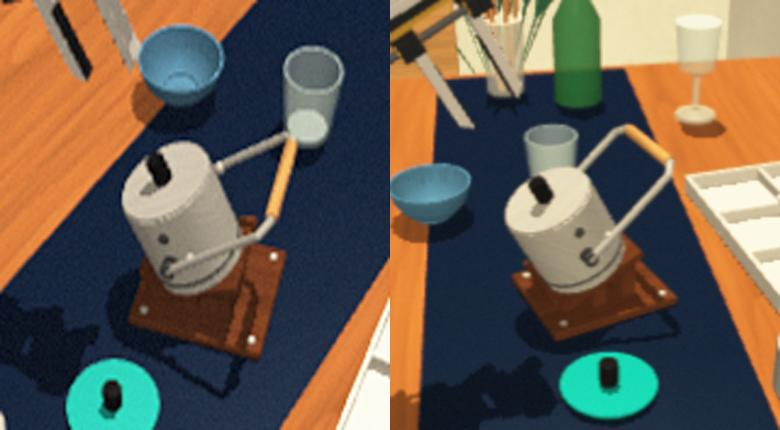

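The crops show the lid seated with its knob up (scene crop (158,165), side crop (540,190)), the gripper clear and the bystanders unmoved. The handle is at 0.28 rad and r≈130 mm, which matches the description. Next I go above the bar.

```bash
python3 go.py 639 151 240 0
```

```text
now [475.38   94.098 249.442] t 10.15 shift m [0.001 0.153 0.082] turn [ 0.435 -0.     0.001] tool axes [[-0.32, 0.86, 0.4], [0.95, 0.29, 0.14], [-0.0, 0.42, -0.91]]
```

```bash
python3 -m jog '[{"x":0.001,"y":0.04,"z":0.0,"ax":0.1,"ay":0,"az":0,"gripper":0},{"x":0.001,"y":0.08,"z":0.03,"ax":0.25,"ay":0,"az":0,"gripper":0},{"x":0.001,"y":0.12,"z":0.06,"ax":0.4,"ay":0,"az":0,"gripper":0},{"x":0.001,"y":0.153,"z":0.082,"ax":0.435,"ay":0,"az":0,"gripper":0},{"x":0.001,"y":0.153,"z":0.082,"ax":0.435,"ay":0,"az":0,"gripper":0},{"x":0.001,"y":0.153,"z":0.082,"ax":0.435,"ay":0,"az":0,"gripper":0},{"x":0.001,"y":0.153,"z":0.082,"ax":0.435,"ay":0,"az":0,"gripper":0}]' 15; python3 go.py 639 151 157 0
```

```text
time: 11.02
tool_pos: [639.4, 149.1, 238.3]
orientation: [1.833, 2.551, -0.004]
ft_force: [0.4, 0.1, 0.8]
width: 0.5
gripper_force: 0.0
now [639.444 149.132 238.341] t 11.025 shift m [0.002 0.    0.081] turn [-0.002  0.002 -0.001] tool axes [[-0.32, 0.95, -0.0], [0.95, 0.32, -0.0], [-0.0, -0.0, -1.0]]
```

```bash
python3 -m jog '[{"x":0,"y":0,"z":0.04,"ax":0,"ay":0,"az":0,"gripper":0},{"x":0,"y":0,"z":0.065,"ax":0,"ay":0,"az":0,"gripper":0},{"x":0,"y":0,"z":0.08,"ax":0,"ay":0,"az":0,"gripper":0},{"x":0,"y":0,"z":0.082,"ax":0,"ay":0,"az":0,"gripper":0},{"x":0,"y":0,"z":0.082,"ax":0,"ay":0,"az":0,"gripper":-1},{"x":0,"y":0,"z":0.082,"ax":0,"ay":0,"az":0,"gripper":-1},{"x":0,"y":0,"z":0.082,"ax":0,"ay":0,"az":0,"gripper":-1},{"x":0,"y":0,"z":0.082,"ax":0,"ay":0,"az":0,"gripper":-1},{"x":0,"y":0,"z":0.082,"ax":0,"ay":0,"az":0,"gripper":-1}]' 15
python3 - <<'E'
import numpy as np
for a in np.r_[.28,.4:1.58:.1,1.571]:
    t=np.radians(25)+a;t0=np.radians(25)+.278
    print(round(a,2),"dy",round(.13*(np.cos(t)-np.cos(t0)),4),"dz",round(-.13*(np.sin(t)-np.sin(t0)),4))
E
python3 go.py 638.5 151 157 0
```

```text
time: 12.15
tool_pos: [639.4, 150.4, 158.6]
orientation: [1.831, 2.552, 0.001]
ft_force: [-0.8, -0.1, -0.3]
width: 0.132
gripper_force: 15.0
0.28 dy -0.0002 dz -0.0002
0.4 dy -0.0111 dz -0.0113
0.5 dy -0.0212 dz -0.0195
0.6 dy -0.032 dz -0.0267
0.7 dy -0.0435 dz -0.0328
0.8 dy -0.0555 dz -0.0376
0.9 dy -0.068 dz -0.0413
1.0 dy -0.0808 dz -0.0437
1.1 dy -0.0937 dz -0.0448
1.2 dy -0.1067 dz -0.0446
1.3 dy -0.1196 dz -0.0431
1.4 dy -0.1323 dz -0.0403
1.5 dy -0.1447 dz -0.0362
1.57 dy -0.1532 dz -0.0326
now [639.439 150.412 158.641] t 12.15 shift m [ 0.001 -0.001  0.002] turn [0.001 0.    0.   ] tool axes [[-0.32, 0.95, 0.0], [0.95, 0.32, 0.0], [-0.0, 0.0, -1.0]]
```

The bar is gripped (12.4 mm). I follow the arc.

```bash
python3 -m jog '[{"x":0,"y":-0.005,"z":-0.0055,"ax":0,"ay":0,"az":0,"gripper":-1},{"x":0,"y":-0.011,"z":-0.0113,"ax":0,"ay":0,"az":0,"gripper":-1},{"x":0,"y":-0.0212,"z":-0.0195,"ax":0,"ay":0,"az":0,"gripper":-1},{"x":0,"y":-0.032,"z":-0.0267,"ax":0,"ay":0,"az":0,"gripper":-1},{"x":0,"y":-0.0435,"z":-0.0328,"ax":0,"ay":0,"az":0,"gripper":-1},{"x":0,"y":-0.0555,"z":-0.0376,"ax":0,"ay":0,"az":0,"gripper":-1},{"x":0,"y":-0.068,"z":-0.0413,"ax":0,"ay":0,"az":0,"gripper":-1},{"x":0,"y":-0.0808,"z":-0.0437,"ax":0,"ay":0,"az":0,"gripper":-1},{"x":0,"y":-0.0808,"z":-0.0437,"ax":0,"ay":0,"az":0,"gripper":-1}]'
```

```text
time: 13.28
tool_pos: [562.3, 124.3, 203.2]
orientation: [1.831, 2.552, 0.003]
ft_force: [0.2, -0.7, 9.0]
width: 0.13
gripper_force: 15.0
```

```bash
python3 -m jog '[{"x":0,"y":-0.0065,"z":-0.0015,"ax":0,"ay":0,"az":0,"gripper":-1},{"x":0,"y":-0.0129,"z":-0.002,"ax":0,"ay":0,"az":0,"gripper":-1},{"x":0,"y":-0.0259,"z":-0.0015,"ax":0,"ay":0,"az":0,"gripper":-1},{"x":0,"y":-0.0388,"z":0,"ax":0,"ay":0,"az":0,"gripper":-1},{"x":0,"y":-0.0515,"z":0.003,"ax":0,"ay":0,"az":0,"gripper":-1},{"x":0,"y":-0.0639,"z":0.007,"ax":0,"ay":0,"az":0,"gripper":-1},{"x":0,"y":-0.0724,"z":0.0105,"ax":0,"ay":0,"az":0,"gripper":-1},{"x":0,"y":-0.074,"z":0.011,"ax":0,"ay":0,"az":0,"gripper":-1},{"x":0,"y":-0.074,"z":0.011,"ax":0,"ay":0,"az":0,"gripper":-1}]'; python3 m7.py
```

```text
time: 14.4
tool_pos: [492.8, 101.0, 191.1]
orientation: [1.831, 2.552, 0.002]
ft_force: [4.0, 2.3, -0.3]
width: 0.135
gripper_force: 15.0
scene 93 bar centre [499.026  83.624 209.188] in hinge frame [ -0.883 -16.513 131.166] r 131.16902800494807 angle 1.57752898446987 yspan -53.61562713879294 18.71761486610489
side 81 bar centre [497.767  83.659 208.466] in hinge frame [ -2.26  -16.077 131.011] r 131.03028844907283 angle 1.588042748915115 yspan -45.52713781392624 53.53977458987022
```

Handle at about 1.57–1.58 rad. I release, lift clear and check.

```bash
python3 -m jog '[{"x":0,"y":0,"z":0,"ax":0,"ay":0,"az":0,"gripper":0},{"x":0,"y":0,"z":0,"ax":0,"ay":0,"az":0,"gripper":0},{"x":0,"y":0,"z":0,"ax":0,"ay":0,"az":0,"gripper":0},{"x":0,"y":0,"z":0,"ax":0,"ay":0,"az":0,"gripper":0},{"x":0,"y":0,"z":-0.03,"ax":0,"ay":0,"az":0,"gripper":0},{"x":0,"y":0,"z":-0.08,"ax":0,"ay":0,"az":0,"gripper":0},{"x":0,"y":0,"z":-0.14,"ax":0,"ay":0,"az":0,"gripper":0},{"x":0,"y":0,"z":-0.16,"ax":0,"ay":0,"az":0,"gripper":0},{"x":0,"y":0,"z":-0.16,"ax":0,"ay":0,"az":0,"gripper":0}]'; python3 m7.py
```

```text
time: 15.62
tool_pos: [493.0, 101.0, 352.1]
orientation: [1.83, 2.552, 0.005]
ft_force: [0.6, 0.4, -0.1]
width: 0.503
gripper_force: 0.0
scene 152 bar centre [493.698  99.757 209.809] in hinge frame [ -0.517   0.476 131.681] r 131.68184001210258 angle 1.574725637657986 yspan -50.088843458713164 52.71694915103897
side 131 bar centre [491.731 100.202 208.573] in hinge frame [ -2.6     1.527 131.288] r 131.31331422621292 angle 1.590596522811083 yspan -46.24580071620878 54.25535314413293
```

View pics/c3.png

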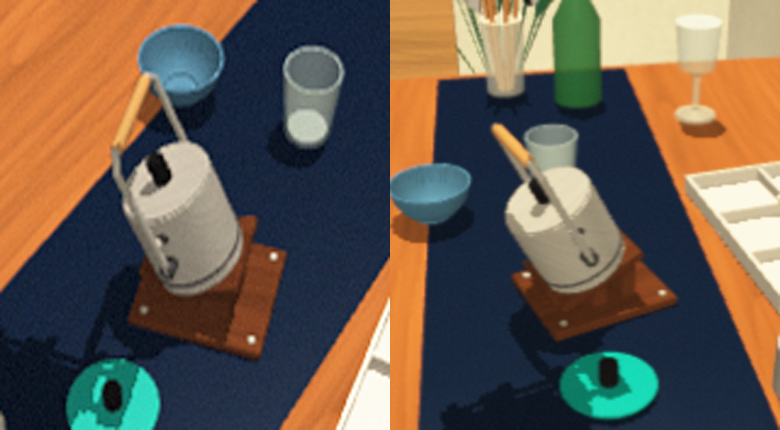

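The crops show the handle up over the seated lid (bar at scene crop (135,110), side crop (510,145)), at its stop after release. The gripper is clear and the bystanders are in place, so I hand the job in.

```bash
python3 -c "
from station import bot
print(bot.close_job())"
```

```text
the job is handed in; nothing more can be done
None
```

The large lid is seated squarely on the tin and was released before the handle was swung up to its stop, where it stayed after letting go; the job was handed in at about 16 s, with the tumbler and bowl seen unmoved in the last view and the small lid and pot never touched.

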